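# Slide the edge-paint jar home along the back-stop

### The job

Clear the middle of the leather bench's back-stop: push the jar with the yellow lid along the back-stop, away from the black-lidded jar, until it rests against the end block on its own side. Keep it standing on the bench and against the back-stop all the way, do not lift it, and leave the black-lidded jar where it is.

Things in the scene. Friction and masses are not known exactly. Their poses are not given: they have to be found in the camera images.
- yellow_jar: The jar to push: round amber glass jar, white label band, YELLOW screw lid, upright. 74 mm diameter, 72 high (glass to 56, lid 66 mm wide above), 0.2 to 0.45 kg. Origin: centre of its underside, z up; yaw means nothing. Starts within 5 mm of touching the back-stop, on either half of it.
- black_jar: Bystander, must not move: the same jar (74 mm diameter, 72 high) but with a BLACK lid, by the other half of the same back-stop; at least 90 mm are free between the jars. Origin: centre of its underside.
- backstop: Fixed low wooden wall, 640 mm long, 28 thick, 37 high. Origin: foot of its working face, midway; that face is x=0 of its frame and looks to -x (to the robot), +y runs along it. Two dark end blocks (36 high, 30 thick) jut out 85 mm from the face; their inner faces are at y=+290 and -290 mm. A jar fully home has its centre at x=-37, y=+253 or -253 mm. Bench clear from jars to blocks.

How it is judged:
By the outcome, as a careful person would: the job done as asked, in the order asked, and still so for the second after the job is handed in, with the robot touching nothing.
It also fails if it takes over 29 s, if anything falls off the work surface, if the arm or the gripper's body presses on something with over 40 N, if the wrist force passes 120 N, or if a joint passes its speed limit or range.

### The arm

A 6-joint arm with a two-finger parallel gripper is mounted at the origin on the work surface. World frame = base frame: x ahead of the robot, y to its left, z up, the work surface at z = 0. Lengths are in m, angles in degrees, forces in N, time in s.
With the tool pointing down it reaches from about 0.25 to 0.725 m from the base axis. Payload 9.7 kg.
Tool frame: the origin (TCP) lies at the centre of the arm's flange, where the gripper is bolted on; the fingertips stand bot.tips_ahead ahead of it and the grasp point (between the pads) lies 155 mm ahead of it (bot.tips_ahead is the distance from the TCP to the fingertips, in m); z points along the fingers, y is the line along which they close (so a half turn about z gives the same grasp; the last joint's range is limited). The gripper opens to 85 mm and grips with 20 to 120 N. Pads are 22 mm wide; open, the fingers measure 114 mm over their backs; the gripper's body (76 mm by 85 mm) begins 54 mm behind the grasp point. The pads swing forward as they close: fully open they stand 13 mm farther back than shut.
Start: joints at [71.219, 4.979, 10.078, 95.1, 0, 90], TCP at [0.177, 0.521, 0.405] pointing down, gripper open.
Joint ranges: [-179.16, 179.16], [-48.56, 103.87], [-65.8, 70.77], [-126.05, 130.52], [-82.76, 87.17], [-180, 180]. Speed limits (degrees/s): [127.2, 127.2, 147.25, 180, 180, 180].

### API

Orientations are given as [roll, pitch, yaw] about the fixed x, y, z axes, in that order (R = Rz(yaw) Ry(pitch) Rx(roll)).
In Python, from workcell import bot gives the robot as it stands.
- The arm moves only by the tool drive_tool, never from a script. Its argument "plan" is a list of rows, each an object of numbers: "dx", "dy", "dz": the shift along the tool's x, y, z in m; "roll": the turn about the tool's z in rad; "hand": the finger opening in m, from 0 to 0.0854. In form: [{"dx": .., "dy": .., "dz": .., "roll": .., "hand": ..}, ...]. A call has 1 to 20 rows; each row is the pose to reach, as a shift and turn from the pose commanded when the call began, along the tool's axes at that moment; what a row does not reach only later rows make up. A row lasts 1/12 s, in which the tool goes at most 41.7 mm and 7.16 degrees, less where a joint would pass 70% of its speed; a pose out of reach is approached as far as the arm can. A call with a gripper value outside its range is refused whole. The fingers move at their own pace and stop on an object; "force" is the grip in N (left out, the last holds). Time passes only in rows, so rows that repeat a pose let the fingers close. It gives the time, the measured TCP pose, the force and the opening at its end, in the units of the state.
- bot.get_obs(): the state, without advancing time (a new reading comes with each control period).
- bot.camera(name): name is "side" or "top" or "wrist"; returns a dict with "frame" (480x640x3 uint8, red, green, blue), "z_map" (480x640 float32, m along the optical axis (not along the pixel's ray), 0 where there is no reading), "mtx" (3x3 intrinsics, pixels), "R" (3x3) and "t" (3): a world point X has camera coordinates R X + t. Camera axes: x right, y down, z forward; pixel columns grow to the right and rows downward; lengths in m; the calibration is good to about 2 mm. A picture is of the moment at which its call begins.
- bot.job_done(): hands the job in, once; it reports no verdict.
The state is a dict: "time": time; "q": joint angles; "qd": joint speeds; "joint_efforts": joint torques, N m; "ee_pos": TCP position; "tcp_rot": TCP orientation; "wrist_force": force on the tool from outside, world axes, zero at the start; "torque": the same for the moment, N m; "opening": finger opening in m.
Only numpy, scipy, OpenCV 4.12 (cv2) and the standard library are available. Lean on these libraries where they do the work, as an engineer would, in place of code of your own. Each camera call takes 0.05 s, during which the arm holds its last target. There are 200 camera calls.

## Working session

There is one attempt and no reset: what is moved stays moved. The work goes in short steps, Python scripts to look and compute and a tool call to move; the robot and the scene stay as the last step left them, time stands still between calls to the robot, and variables do not carry over. Pictures are saved under pics/ and viewed, on a budget of 10 in all, crops included, one or two more only if the job needs it, and the job is handed in when it is done.

Besides the shell and the picture viewer there is one more tool, called after "Emit:" as name(argument=value, ...) on one line, values as JSON. drive_tool: Moves the arm, as the interface text tells. Its arguments: {"type":"object","properties":{"plan":{"type":"array","items":{"type":"object","properties":{"dx":{"type":"number"},"dy":{"type":"number"},"dz":{"type":"number"},"roll":{"type":"number"},"hand":{"type":"number"}}}},"force":{"type":"number"}},"required":["plan"]}

```bash
mkdir -p pics; cat > h.py <<'E'
import numpy as np, cv2
from workcell import bot
def snap(n,f):
    c=bot.camera(n); cv2.imwrite(f'pics/{f}.png',c['frame'][:,:,::-1]); np.savez(f'pics/{f}.npz',**c); return c
def px(f,u,v,z=None):
    c=np.load(f'pics/{f}.npz'); K,R,t=c['mtx'],c['R'],c['t']
    r=R.T@np.linalg.inv(K)@[u,v,1]; o=-R.T@t
    s=(z-o[2])/r[2] if z is not None else c['z_map'][int(v),int(u)]
    return o+s*r
E
python3 - <<'E'
from h import *
o=bot.get_obs(); print(o,bot.tips_ahead)
snap('top','top0'); c=snap('side','side0'); 
E
```

```text
{'time': 0.0, 'q': array([7.12173460e+01, 5.01061668e+00, 1.00332973e+01, 9.50996608e+01,
       1.11006222e-03, 9.00012717e+01]), 'qd': array([ 0.00803043,  0.00253827, -0.00758753, -0.04101524,  0.01367432,
        0.04640705]), 'joint_efforts': array([-1.69666869e-04, -5.20388567e+01,  4.64805114e+01,  1.63569627e-02,
        1.37831626e-05,  6.21069532e-06]), 'ee_pos': array([0.1770849 , 0.52070685, 0.40397719]), 'tcp_rot': array([-1.79923020e+02, -1.10835264e-03,  1.61216073e+02]), 'wrist_force': array([ 0.11538122,  0.27007054, -0.33811381]), 'torque': array([-0.05708861, -0.0302153 , -0.02081142]), 'opening': 0.08530544155789546} 0.1734
```

View pics/top0.png

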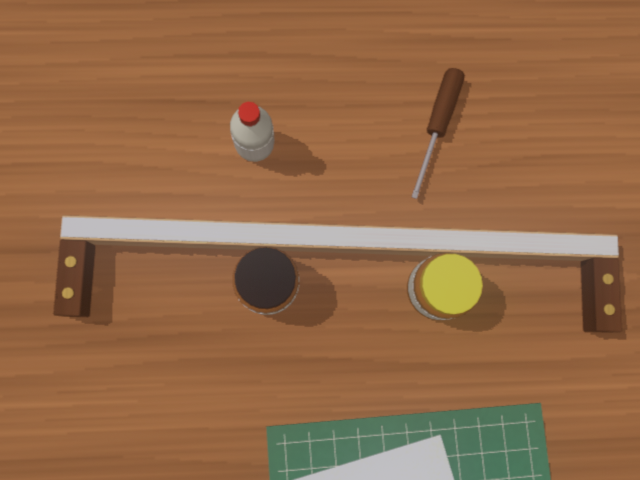

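The top view shows the yellow lid at about (452,284), the black lid at (265,278), and the back-stop's front top edge running from about (62,240) to (616,257). The end blocks' inner faces are at about u=91 and u=584.

```bash
python3 - <<'E'
from h import *
c=np.load('pics/top0.npz'); print('cam',-c['R'].T@c['t'])
hsv=cv2.cvtColor(c['frame'],cv2.COLOR_RGB2HSV)
m=cv2.inRange(hsv,(24,180,120),(34,255,255)); u,v=np.nonzero(m)[::-1]; 
cnt=max(cv2.findContours(m,0,1)[0],key=cv2.contourArea); (a,b),r=cv2.minEnclosingCircle(cnt); print('yel px',a,b,r)
print('yellow',px('top0',a,b,.072),px('top0',a,b))
print('black',px('top0',265,278,.072),px('top0',265,278))
P=lambda u,v,z:px('top0',u,v,z)
L=P(62,239,.037);Rr=P(616,256,.037); print('stop front top',L,Rr,np.linalg.norm(L-Rr))
print('block inner top', P(86,270,.036),P(585,290,.036))
for p in [(300,225),(452,284),(600,290)]: print(p,px('top0',*p))
print('block ends', [P(*q,.036) for q in [(55,314),(83,316),(584,331),(620,331)]])
E
```

```text
cam [0.45078546 0.01793306 0.73665528]Traceback (most recent call last):
  File "<stdin>", line 5, in <module>
ValueError: max() iterable argument is empty
```

```bash
python3 -c "
import cv2;i=cv2.imread('pics/top0.png')
a=cv2.resize(i[210:350,390:640],None,fx=3.1,fy=3.1,interpolation=2);cv2.imwrite('pics/crop0.png',a)"
```

```text
(no output)
```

View pics/crop0.png

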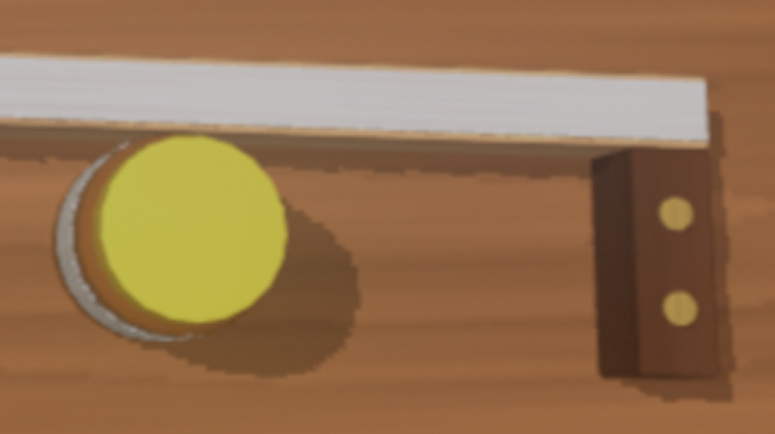

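View pics/side0.png

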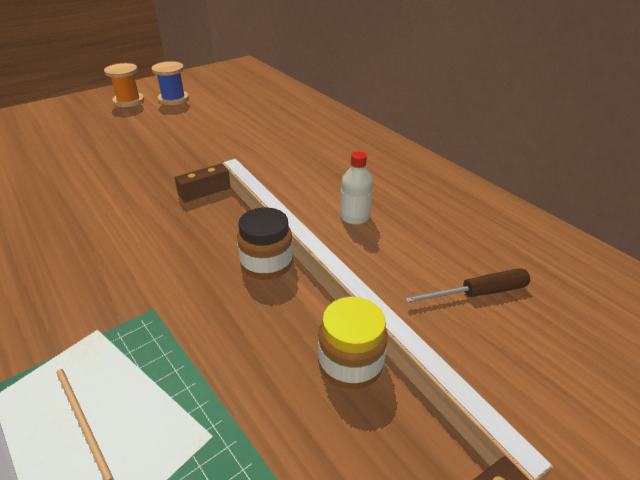

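The crop puts the yellow lid centre at (452.6,283.9), the stop's front edge from (390,249.5) to (618,256), and the right block's inner top edge at about u=595.5. In the side view both jars stand upright at the stop and the path to the block is clear.

```bash
python3 - <<'E'
from h import *
P=lambda u,v,z:px('top0',u,v,z).round(4)
print('yellow',P(452.6,283.9,.072),px('top0',452,284), 'black',P(265,278,.072))
a,b=P(62,239.5,.037),P(617.5,256,.037); print(a,b,np.linalg.norm(a-b))
m=(a+b)/2; d=(a-b)/np.linalg.norm(a-b); ang=np.degrees(np.arctan2(-d[0],d[1])); print('mid',m,'yaw',ang)
e=np.array([d[1],-d[0],0])
for n,p in dict(y=P(452.6,283.9,.072),k=P(265,278,.072),bi=P(595.5,290,.036),bo=P(595.5,331.6,.036),home=None).items():
    if p is not None: print(n,(p-m)@e,(p-m)@d)
print('home',m-.037*e-.253*d,m-.037*e+.253*d,'d',d,'e',e)
E
```

```text
yellow [ 0.5042 -0.16    0.072 ] [ 0.50417788 -0.15959497  0.07089648] black [0.5155 0.0421 0.072 ]
[0.5676 0.2694 0.037 ] [ 0.5346 -0.3642  0.037 ] 0.6344587929881655
mid [ 0.5511 -0.0474  0.037 ] yaw -2.9814612199821946
y -0.040979871801516556 -0.11488698841527381
k -0.04020696108545509 0.0875271973747172
bi -0.04007172771656136 -0.28997675189195726
bo -0.08745229889348369 -0.28773811950842515
home [ 0.50099084 -0.29813307  0.037     ] [0.52730933 0.20718202 0.037     ] d [0.05201283 0.99864642 0.        ] e [ 0.99864642 -0.05201283  0.        ]
```

Emit:
drive_tool(plan=[{"dx":-0.012,"dy":-0.012,"dz":0.0,"roll":0.05,"hand":0.0},{"dx":-0.035,"dy":-0.034,"dz":0.0,"roll":0.12,"hand":0.0},{"dx":-0.062,"dy":-0.06,"dz":0.0,"roll":0.2,"hand":0.0},{"dx":-0.089,"dy":-0.086,"dz":0.005,"roll":0.28,"hand":0.0},{"dx":-0.116,"dy":-0.112,"dz":0.01,"roll":0.36,"hand":0.0},{"dx":-0.143,"dy":-0.138,"dz":0.015,"roll":0.44,"hand":0.0},{"dx":-0.17,"dy":-0.165,"dz":0.02,"roll":0.52,"hand":0.0},{"dx":-0.197,"dy":-0.191,"dz":0.025,"roll":0.6,"hand":0.0},{"dx":-0.224,"dy":-0.217,"dz":0.03,"roll":0.68,"hand":0.0},{"dx":-0.251,"dy":-0.243,"dz":0.035,"roll":0.76,"hand":0.0},{"dx":-0.278,"dy":-0.269,"dz":0.04,"roll":0.84,"hand":0.0},{"dx":-0.305,"dy":-0.295,"dz":0.045,"roll":0.92,"hand":0.0},{"dx":-0.332,"dy":-0.321,"dz":0.05,"roll":0.98,"hand":0.0},{"dx":-0.359,"dy":-0.347,"dz":0.055,"roll":1.033,"hand":0.0},{"dx":-0.386,"dy":-0.374,"dz":0.06,"roll":1.033,"hand":0.0},{"dx":-0.413,"dy":-0.4,"dz":0.07,"roll":1.033,"hand":0.0},{"dx":-0.44,"dy":-0.426,"dz":0.08,"roll":1.033,"hand":0.0},{"dx":-0.465,"dy":-0.45,"dz":0.09,"roll":1.033,"hand":0.0},{"dx":-0.483,"dy":-0.467,"dz":0.1,"roll":1.033,"hand":0.0},{"dx":-0.4905,"dy":-0.4747,"dz":0.1,"roll":1.033,"hand":0.0}], force=20)

```text
time: 1.77
ee_pos: [0.4891, -0.0892, 0.302]
tcp_rot: [-179.8, -0.0, 101.9]
wrist_force: [0.2, 0.4, -1.3]
opening: -0.0002
```

Emit:
drive_tool(plan=[{"dx":0,"dy":0,"dz":0.0,"roll":0,"hand":0.0},{"dx":0,"dy":0,"dz":0.0,"roll":0,"hand":0.0}])

```text
time: 1.93
ee_pos: [0.4884, -0.0865, 0.3047]
tcp_rot: [-180.0, -0.0, 102.0]
wrist_force: [-0.6, 0.5, 0.2]
opening: -0.0001
```

```bash
python3 - <<'E'
from h import *
o=bot.get_obs(); print(o['time'],o['q'],o['ee_pos'],o['tcp_rot'],o['opening'],bot.tips_ahead)
snap('side','side1')
E
```

```text
1.9333 [-1.00465422e+01 -3.20104873e+00 -9.25329922e+00  8.39984580e+01
  1.66031656e-02  6.79727866e+01] [ 0.48842944 -0.0864996   0.30474356] [-1.79959220e+02 -3.44092763e-02  1.01980652e+02] -9.002695001122599e-05 0.1734
```

View pics/side1.png

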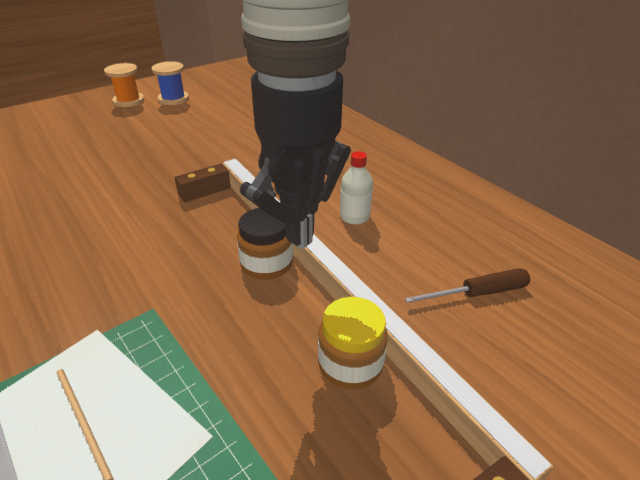

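The side view shows the closed fingers hanging between the jars, with the tips at about (298,243). The knuckles stick out sideways, well above the tips. I'll measure the real tip height before lowering.

```bash
python3 - <<'E'
from h import *
for p in [(293,240),(298,241),(303,240),(308,238),(298,236),(258,190),(251,188),(343,155)]: print(p,px('side1',*p).round(4))
E
```

```text
(293, 240) [ 0.4751 -0.0935  0.1448]
(298, 241) [ 0.4797 -0.0956  0.1428]
(303, 240) [ 0.4832 -0.0994  0.1449]
(308, 238) [ 0.4905 -0.0978  0.143 ]
(298, 236) [ 0.48   -0.0954  0.1489]
(258, 190) [ 0.4349 -0.1044  0.2249]
(251, 188) [ 0.432  -0.0975  0.2244]
(343, 155) [ 0.5392 -0.0889  0.218 ]
```

Emit:
drive_tool(plan=[{"dz":0.025,"hand":0},{"dz":0.055,"hand":0},{"dz":0.085,"hand":0},{"dz":0.105,"hand":0},{"dz":0.114,"hand":0},{"dz":0.118,"hand":0},{"dx":-0.008,"dz":0.118,"hand":0},{"dx":-0.016,"dz":0.118,"hand":0},{"dx":-0.02,"dz":0.118,"hand":0},{"dx":-0.02,"dz":0.118,"hand":0}])

```text
invalid input at $.plan[0]: expected keys dx, dy, dz, roll, hand
```

```bash
python3 - <<'E'
from h import *
o=bot.get_obs(); print(o['time'],o['ee_pos'],o['tcp_rot'],o['wrist_force'])
snap('side','side2');c=bot.camera('top')
a=cv2.imread('pics/side2.png')[100:400,180:480]; b=c['frame'][200:350,350:500,::-1]
cv2.imwrite('pics/c2.png',np.hstack([cv2.resize(a,(400,400)),cv2.resize(b,(400,400))]))
E
```

```text
1.9833 [ 0.48835461 -0.08595746  0.30514423] [ 1.79997573e+02 -1.91083071e-02  1.02039915e+02] [0.11885326 1.46883021 0.18737913]
```

View pics/c2.png

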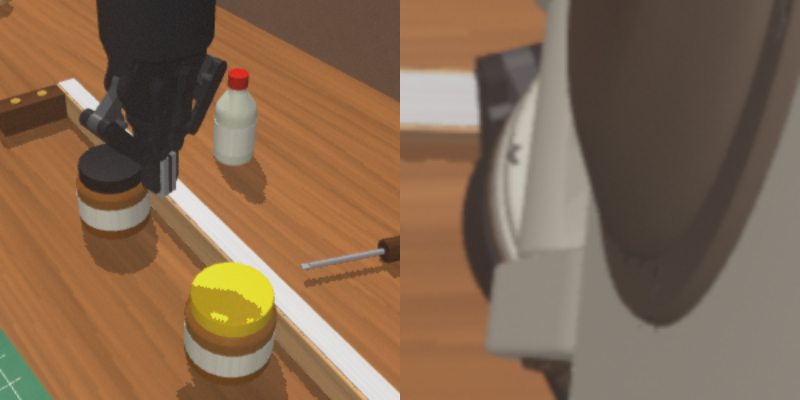

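The move was refused because every row needs all the keys, so the arm is still up with its tips over the gap. The top view is now blocked by the arm. I'll resend the move with full keys.

Emit:
drive_tool(plan=[{"dx":0,"dy":0,"dz":0.025,"roll":0,"hand":0},{"dx":0,"dy":0,"dz":0.055,"roll":0,"hand":0},{"dx":0,"dy":0,"dz":0.085,"roll":0,"hand":0},{"dx":0,"dy":0,"dz":0.105,"roll":0,"hand":0},{"dx":0,"dy":0,"dz":0.114,"roll":0,"hand":0},{"dx":0,"dy":0,"dz":0.118,"roll":0,"hand":0},{"dx":-0.008,"dy":0,"dz":0.118,"roll":0,"hand":0},{"dx":-0.015,"dy":0,"dz":0.118,"roll":0,"hand":0},{"dx":-0.02,"dy":0,"dz":0.118,"roll":0,"hand":0},{"dx":-0.02,"dy":0,"dz":0.118,"roll":0,"hand":0}])

```text
time: 2.92
ee_pos: [0.4935, -0.1074, 0.188]
tcp_rot: [179.9, 0.1, 102.0]
wrist_force: [0.7, 0.2, 0.1]
opening: 0.0001
```

```bash
python3 - <<'E'
from h import *
o=bot.get_obs(); print(o['time'],o['ee_pos'],o['tcp_rot'],o['wrist_force'])
snap('side','side2')
a=cv2.imread('pics/side2.png')[100:400,180:480]
cv2.imwrite('pics/c3.png',cv2.resize(a,(600,600)))
E
```

```text
2.9167 [ 0.49349359 -0.10736901  0.18803431] [1.79886064e+02 6.36733191e-02 1.01971748e+02] [0.74484864 0.16498162 0.12028983]
```

View pics/c3.png

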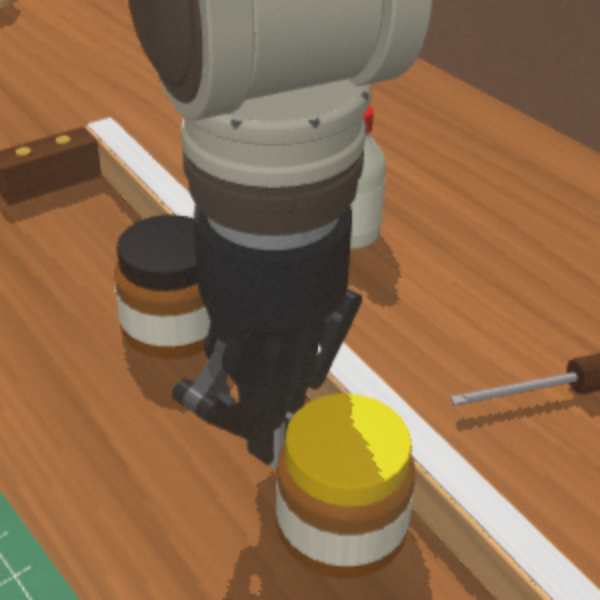

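The fingers are about 7 mm from the jar with no contact force, and the jar hasn't moved. Next is the first part of the push, with a slight lead-in toward the wall.

Emit:
drive_tool(plan=[{"dx":-0.003,"dy":0,"dz":0,"roll":0,"hand":0},{"dx":-0.006,"dy":0,"dz":0,"roll":0,"hand":0},{"dx":-0.009,"dy":0.0004,"dz":0,"roll":0,"hand":0},{"dx":-0.0125,"dy":0.0011,"dz":0,"roll":0,"hand":0},{"dx":-0.018,"dy":0.0022,"dz":0,"roll":0,"hand":0},{"dx":-0.0228,"dy":0.001,"dz":0,"roll":0,"hand":0},{"dx":-0.0276,"dy":-0.0003,"dz":0,"roll":0,"hand":0},{"dx":-0.0325,"dy":-0.0016,"dz":0,"roll":0,"hand":0},{"dx":-0.0373,"dy":-0.0029,"dz":0,"roll":0,"hand":0},{"dx":-0.0421,"dy":-0.0042,"dz":0,"roll":0,"hand":0},{"dx":-0.0469,"dy":-0.0055,"dz":0,"roll":0,"hand":0},{"dx":-0.0518,"dy":-0.0068,"dz":0,"roll":0,"hand":0},{"dx":-0.0566,"dy":-0.0081,"dz":0,"roll":0,"hand":0},{"dx":-0.0615,"dy":-0.0094,"dz":0,"roll":0,"hand":0},{"dx":-0.0663,"dy":-0.0107,"dz":0,"roll":0,"hand":0}])

```text
time: 4.22
ee_pos: [0.4959, -0.173, 0.1868]
tcp_rot: [-180.0, -0.1, 102.1]
wrist_force: [-3.3, 9.1, 6.9]
opening: 0.0004
```

```bash
python3 - <<'E'
from h import *
o=bot.get_obs(); print(o['time'],o['ee_pos'],o['tcp_rot'],o['wrist_force'])
snap('side','side3')
E
```

```text
4.2167 [ 0.49588992 -0.17296459  0.18684331] [-1.79977101e+02 -1.42623530e-01  1.02077294e+02] [-3.26683466  9.06036691  6.88932402]
```

View pics/side3.png

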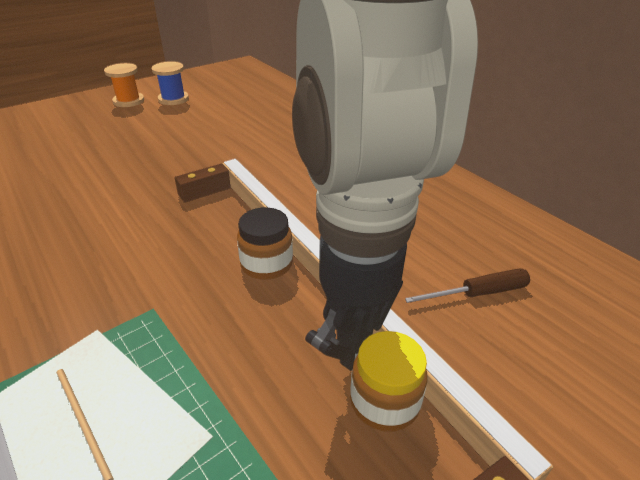

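The jar has moved along the wall, with the lid at about (392,362), and the black jar hasn't moved. The wrist also shows 7 N upward, so I'll check whether the jar is tilting.

```bash
python3 - <<'E'
from h import *
for f,(u0,v0) in {'side0':(355,322),'side3':(392,362)}.items():
    c=np.load(f'pics/{f}.npz'); P=[]
    F=c['frame'].astype(int)
    for v in range(v0-50,v0+50):
        for u in range(u0-50,u0+50):
            r,g,b=F[v,u]
            if r>110 and g>.75*r and b<60:
                p=px(f,u,v)
                if p[2]>.066: P.append(p)
    P=np.array(P); A=np.c_[P[:,:2],np.ones(len(P))]; s=np.linalg.lstsq(A,P[:,2],rcond=None)[0]
    mid=(P.max(0)+P.min(0))/2
    print(f,len(P),'slopes deg',np.degrees(s[:2]),'mid',mid,P.min(0),P.max(0))
m=np.array([.5511,-.0474,0]);e=np.array([.99865,-.052,0]);print((mid-m)@e,(mid-m)@[.052,.9986,0])
E
```

```text
side0 2501 slopes deg [-26.45887731 -27.74265705] mid [ 0.40447615 -0.26860642  0.25475048] [ 0.27434678 -0.40818127  0.06600053] [ 0.53460552 -0.12903158  0.44350043]
side3 3154 slopes deg [-33.12973606 -26.73419516] mid [ 0.40373756 -0.2981238   0.25475852] [ 0.27434678 -0.40818127  0.06601662] [ 0.53312835 -0.18806633  0.44350043]
-0.13412586021310785 -0.25803563399452756
```

```bash
python3 - <<'E'
from h import *
m=np.array([.5511,-.0474,0]);e=np.array([.99865,-.052,0]);d=[.052,.9986,0]
for f,(u0,v0) in {'side0':(355,322),'side3':(392,362)}.items():
    c=np.load(f'pics/{f}.npz'); F=c['frame'].astype(int)
    P=np.array([px(f,u,v) for v in range(v0-50,v0+50) for u in range(u0-50,u0+50) if F[v,u,0]>110 and F[v,u,1]>.75*F[v,u,0] and F[v,u,2]<60 and c['z_map'][v,u]>0])
    P=P[(P[:,2]>.068)&(P[:,2]<.09)]
    A=np.c_[P[:,:2],np.ones(len(P))]
    for _ in range(3):
        s=np.linalg.lstsq(A,P[:,2],rcond=None)[0]; k=abs(A@s-P[:,2])<.0015; A,P=A[k],P[k]
    cc,r=cv2.minEnclosingCircle(P[:,:2].astype(np.float32)); q=np.r_[cc,0]
    print(f,len(P),'slopes deg',np.degrees(s[:2]),'centre',cc,r,'zmed',np.median(P[:,2]),'xy',(q-m)@e,(q-m)@d)
E
```

```text
side0 2225 slopes deg [0.05533036 0.04858915] centre (0.5020305514335632, -0.16218401491641998) 0.03330093249678612 zmed 0.0715532383517195 xy -0.043034436035218275 -0.11717492862099171
side3 2856 slopes deg [0.03087332 0.0582835 ] centre (0.5013664960861206, -0.22061902284622192) 0.033110249787569046 zmed 0.07155128141587816 xy -0.04065897449559215 -0.17556265841775898
```

The jar stands level, with under 0.1° of slope, and it has moved 58 mm. I'll re-measure the wall face with the same camera to check contact.

```bash
python3 - <<'E'
from h import *
m=np.array([.5511,-.0474,0]);e=np.array([.99865,-.052,0]);d=np.array([.052,.9986,0])
c=np.load('pics/side0.npz');K,R,t=c['mtx'],c['R'],c['t']
v,u=np.mgrid[0:480,0:640]; z=c['z_map']; k=z>0
pc=np.stack([(u-K[0,2])/K[0,0]*z,(v-K[1,2])/K[1,1]*z,z],-1)[k]
W=(pc-t)@R; X=(W-m)@e; Y=(W-m)@d
s=(W[:,2]>.012)&(W[:,2]<.03)&(abs(X)<.015)
for a,b in [(-.27,-.2),(-.23,-.18),(-.05,.03),(.15,.25)]:
    q=s&(Y>a)&(Y<b); print('face x',q.sum(),np.median(X[q]) if q.any() else None)
for sg in (-1,1):
    q=(W[:,2]>.03)&(W[:,2]<.05)&(X<-.02)&(X>-.08)&(Y*sg>.27)&(Y*sg<.34); print('block',q.sum(),np.percentile(Y[q],[2,50,98]) if q.any() else 0)
E
```

```text
face x 725 -0.0034259101760750798
face x 457 -0.0032812748835577897
face x 341 -0.00229831671122716
face x 159 -0.001223028173880134
block 262 [-0.30404936 -0.29560015 -0.29089848]
block 428 [0.28784056 0.29789495 0.31658253]
```

The wall face measures x'=-3.4 mm here, so a jar at -40.7 mm is touching it. About 78 mm remain to the block, so I'll push 73 mm and then creep.

Emit:
drive_tool(plan=[{"dx":-0.0029,"dy":-0.0008,"dz":0,"roll":0,"hand":0},{"dx":-0.0077,"dy":-0.0021,"dz":0,"roll":0,"hand":0},{"dx":-0.0126,"dy":-0.0034,"dz":0,"roll":0,"hand":0},{"dx":-0.0174,"dy":-0.0047,"dz":0,"roll":0,"hand":0},{"dx":-0.0222,"dy":-0.0059,"dz":0,"roll":0,"hand":0},{"dx":-0.027,"dy":-0.0072,"dz":0,"roll":0,"hand":0},{"dx":-0.0319,"dy":-0.0085,"dz":0,"roll":0,"hand":0},{"dx":-0.0367,"dy":-0.0098,"dz":0,"roll":0,"hand":0},{"dx":-0.0415,"dy":-0.0111,"dz":0,"roll":0,"hand":0},{"dx":-0.0464,"dy":-0.0124,"dz":0,"roll":0,"hand":0},{"dx":-0.0512,"dy":-0.0137,"dz":0,"roll":0,"hand":0},{"dx":-0.056,"dy":-0.015,"dz":0,"roll":0,"hand":0},{"dx":-0.0609,"dy":-0.0163,"dz":0,"roll":0,"hand":0},{"dx":-0.0657,"dy":-0.0176,"dz":0,"roll":0,"hand":0},{"dx":-0.0685,"dy":-0.0183,"dz":0,"roll":0,"hand":0},{"dx":-0.0705,"dy":-0.0189,"dz":0,"roll":0,"hand":0}])

```text
time: 5.6
ee_pos: [0.492, -0.2458, 0.1868]
tcp_rot: [-180.0, -0.2, 102.1]
wrist_force: [-5.0, 10.0, 7.4]
opening: 0.0001
```

Emit:
drive_tool(plan=[{"dx":-0.001,"dy":-0.0003,"dz":0,"roll":0,"hand":0},{"dx":-0.002,"dy":-0.0006,"dz":0,"roll":0,"hand":0},{"dx":-0.003,"dy":-0.0008,"dz":0,"roll":0,"hand":0}])

```text
time: 5.85
ee_pos: [0.4918, -0.2486, 0.1868]
tcp_rot: [-180.0, -0.2, 102.1]
wrist_force: [-5.4, 10.6, 7.9]
opening: 0.0001
```

```bash
cat >> h.py <<'E'
def lid(f,cam):
    m=np.array([.5511,-.0474,0]);e=np.array([.99865,-.052,0]);d=np.array([.052,.9986,0])
    c=snap(cam,f);K,R,t=c['mtx'],c['R'],c['t'];F=c['frame'].astype(int);z=c['z_map']
    v,u=np.nonzero((z>0)&(F[...,0]>110)&(F[...,1]>.75*F[...,0])&(F[...,2]<70)); zz=z[v,u]
    P=(np.stack([(u-K[0,2])/K[0,0]*zz,(v-K[1,2])/K[1,1]*zz,zz],-1)-t)@R
    P=P[(P[:,2]>.069)&(P[:,2]<.09)&(P[:,0]>.4)]
    cc,r=cv2.minEnclosingCircle(P[:,:2].astype(np.float32)); q=np.r_[cc,0]
    s=np.linalg.lstsq(np.c_[P[:,:2],np.ones(len(P))],P[:,2],rcond=None)[0]
    print(len(P),'slope',np.degrees(s[:2]),'r',r,"x' y'",(q-m)@e,(q-m)@d)
E
python3 - <<'E'
from h import *
o=bot.get_obs(); print(o['time'],o['ee_pos'],o['wrist_force']); lid('side4','side')
E
```

```text
5.85 [ 0.49178624 -0.24864211  0.18678987] [-5.42765864 10.61801907  7.87953551]
4270 slope [0.09810861 0.00661408] r 0.5230727195739746 x' y' -0.05785616526609901 0.23878455287164688
```

Emit:
drive_tool(plan=[{"dx":-0.0005,"dy":-0.0001,"dz":0,"roll":0,"hand":0},{"dx":-0.001,"dy":-0.0003,"dz":0,"roll":0,"hand":0},{"dx":-0.0015,"dy":-0.0004,"dz":0,"roll":0,"hand":0}])

```text
time: 6.15
ee_pos: [0.4917, -0.2501, 0.1868]
tcp_rot: [-180.0, -0.2, 102.1]
wrist_force: [-5.6, 10.0, 8.0]
opening: -0.0002
```

Emit:
drive_tool(plan=[{"dx":-0.0005,"dy":-0.0001,"dz":0,"roll":0,"hand":0},{"dx":-0.001,"dy":-0.0003,"dz":0,"roll":0,"hand":0}])

```text
time: 6.32
ee_pos: [0.4916, -0.2511, 0.1868]
tcp_rot: [-180.0, -0.2, 102.1]
wrist_force: [-4.5, 10.6, 7.7]
opening: -0.0001
```

```bash
sed -i 's/&(P\[:,0\]>.4)\]/\&(P[:,0]>.44)\&(P[:,0]<.56)\&(P[:,1]<-.2)\&(P[:,1]>-.36)]/' h.py
python3 - <<'E'
from h import *
o=bot.get_obs(); print(o['time'],o['ee_pos'],o['wrist_force']); lid('side5','side')
E
```

```text
6.3167 [ 0.4916472  -0.25111996  0.18679312] [-4.49384515 10.57329594  7.70301389]
4297 slope [0.09708797 0.159254  ] r 0.033479172736406326 x' y' -0.04106334712958578 -0.2536452556138611
```

View pics/side5.png

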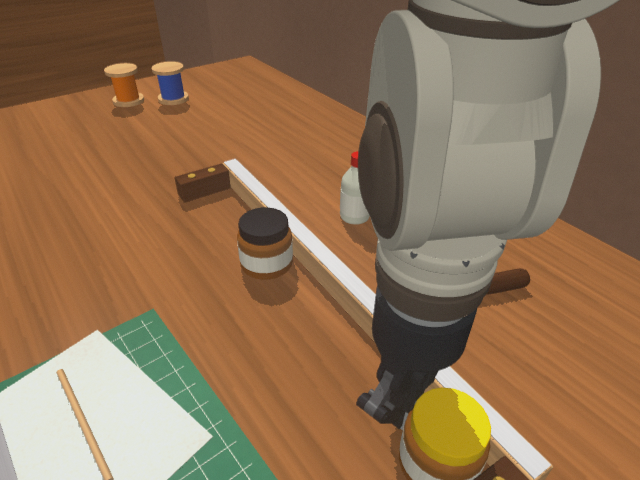

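The jar is upright at the wall, with its lid at (448,428), close to the block. The force hasn't risen yet, so I'll keep creeping.

Emit:
drive_tool(plan=[{"dx":-0.0005,"dy":-0.0001,"dz":0,"roll":0,"hand":0},{"dx":-0.001,"dy":-0.0003,"dz":0,"roll":0,"hand":0}])

```text
time: 6.53
ee_pos: [0.4916, -0.2516, 0.1868]
tcp_rot: [-180.0, -0.3, 102.1]
wrist_force: [-3.7, 19.2, 10.0]
opening: 0.0001
```

Emit:
drive_tool(plan=[{"dx":-0.0005,"dy":-0.0001,"dz":0,"roll":0,"hand":0},{"dx":-0.001,"dy":-0.0003,"dz":0,"roll":0,"hand":0}])

```text
time: 6.7
ee_pos: [0.4915, -0.252, 0.1868]
tcp_rot: [180.0, -0.4, 102.2]
wrist_force: [-3.8, 25.2, 12.3]
opening: -0.0001
```

The force rose from 10 to 25 N while the tool stalled, so the jar is against the block. I'll back off along the contact normal and then lift.

Emit:
drive_tool(plan=[{"dx":0.001,"dy":0,"dz":0,"roll":0,"hand":0},{"dx":0.002,"dy":0,"dz":0,"roll":0,"hand":0},{"dx":0.004,"dy":0,"dz":0,"roll":0,"hand":0},{"dx":0.01,"dy":0,"dz":0,"roll":0,"hand":0},{"dx":0.02,"dy":-0.002,"dz":0,"roll":0,"hand":0},{"dx":0.035,"dy":-0.005,"dz":0,"roll":0,"hand":0},{"dx":0.045,"dy":-0.005,"dz":-0.01,"roll":0,"hand":0},{"dx":0.05,"dy":-0.005,"dz":-0.03,"roll":0,"hand":0},{"dx":0.05,"dy":-0.005,"dz":-0.06,"roll":0,"hand":0},{"dx":0.05,"dy":-0.005,"dz":-0.095,"roll":0,"hand":0},{"dx":0.05,"dy":-0.02,"dz":-0.13,"roll":0,"hand":0},{"dx":0.05,"dy":-0.05,"dz":-0.16,"roll":0,"hand":0},{"dx":0.06,"dy":-0.09,"dz":-0.18,"roll":0,"hand":0},{"dx":0.08,"dy":-0.125,"dz":-0.19,"roll":0,"hand":0},{"dx":0.11,"dy":-0.15,"dz":-0.2,"roll":0,"hand":0},{"dx":0.14,"dy":-0.17,"dz":-0.2,"roll":0,"hand":0},{"dx":0.165,"dy":-0.185,"dz":-0.2,"roll":0,"hand":0},{"dx":0.18,"dy":-0.19,"dz":-0.2,"roll":0,"hand":0},{"dx":0.185,"dy":-0.19,"dz":-0.2,"roll":0,"hand":0},{"dx":0.185,"dy":-0.19,"dz":-0.2,"roll":0,"hand":0}])

```text
time: 8.37
ee_pos: [0.267, -0.1117, 0.3875]
tcp_rot: [179.9, 0.1, 102.1]
wrist_force: [0.1, -0.7, 0.3]
opening: 0.0002
```

```bash
python3 - <<'E'
from h import *
o=bot.get_obs(); print(o['time'],o['ee_pos'],o['wrist_force']); lid('side6','side'); lid('top6','top')
E
```

```text
8.3667 [ 0.26698138 -0.11171853  0.38752118] [ 0.08392344 -0.74414528  0.28120689]
4284 slope [0.06083628 0.00553152] r 0.03323470056056976 x' y' -0.04111460930860285 -0.2534872294848538
791 slope [-0.57598581 -0.93918362] r 0.03361225128173828 x' y' -0.03850779085910562 -0.25083706428462027
```

View pics/top6.png

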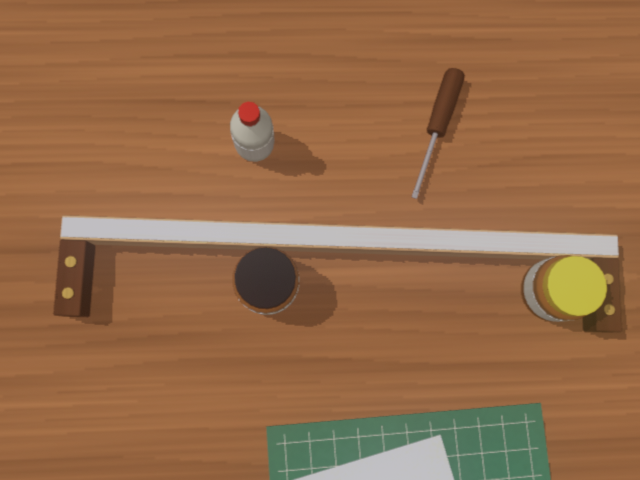

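The top view shows the yellow lid at about (576,286) in the corner by the block. The black lid is still at (265,278), exactly where it started. I'm handing the job in.

```bash
python3 -c "
from workcell import bot; print(bot.job_done())"
```

```text
the job is handed in; nothing more can be done
None
```

The yellow-lidded jar now rests in the corner against the back-stop and the end block on its own side. I pushed it there with the closed fingers, turned about 15° so they pressed it lightly into the back-stop. It slid about 137 mm, and I handed the job in at about 8.5 s.

**Against the end block:** the push force rose from 10 to 25 N while the tool stalled. After I backed off, the side camera put the jar's centre at y' = -253.5 mm along the back-stop, against about -254 mm for touching the block.

**Against the back-stop:** the jar's centre was 37.5 to 38.5 mm from the face, against 37 mm for touching, which is within the calibration error. It started about 2.5 mm off the face and closed that gap in the first part of the push.

**Standing:** by the side camera the lid was level to about 0.1–0.2° each time I checked it. While pushing, the wrist read 7–12 N upward from friction at the fingers, but that did not tilt or lift the jar.

**Black-lidded jar:** it sits at the same pixel in the first and last top views, so it did not move. The arm finished well clear and touching nothing.

**Disagreements:** the top and side cameras differed by 2–3 mm on the final position. The top camera's tilt reading was up to 0.9°, but it came from only 791 points, so I relied on the side camera. One move call was refused for missing keys and moved nothing.

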